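Fetch a locating pin from behind the sprung flap of a parts bin into a drip pan

ROBOT

A 6-joint arm with a two-finger parallel gripper is mounted at the origin on a cart in front of the work surface, level with it; the furniture and walls round the work are solid. World frame = base frame: x ahead of the robot, y to its left, z up, the work surface at z = 0. Lengths are in m, angles in rad, forces in N, time in s.
With the tool pointing down it reaches from about 0.3 to 0.775 m from the base axis. Payload 14.6 kg.
Tool frame: the origin (TCP) lies at the very end of the fingers, on their centre line; the grasp point (between the pads) lies 19 mm behind it (ctrl.grasp_offset is the y of the grasp point in the tool frame, in m); y points along the fingers, x is the direction in which the jaws open and shut, and the axes are right-handed (so a half turn about y gives the same grasp; the last joint's range is limited). The gripper opens to 94 mm and grips with 3 to 60 N. Pads are 16 mm wide; open, the fingers measure 119 mm over their backs; the gripper's body (75 mm by 177 mm) begins 78 mm behind the grasp point.
Start: joints at [1.148, 0.3, 1.521, -0, 1.321, -0.067], TCP at [0.192, 0.516, 0.205] pointing down, gripper open.
Joint ranges: [-3.03, 3.03], [-0.79, 2.21], [0.23, 2.52], [-1.04, 4.18], [0, 3.07], [-2.55, 2.55]. Speed limits (rad/s): [2.22, 2.22, 2.57, 3.14, 3.14, 3.14].

INTERFACE

Orientations are given as a unit quaternion [x, y, z, w].
In Python, from cell import ctrl gives the robot as it stands. The module is installed in compiled form; this text tells all that it offers.
- The arm moves only by the tool move_arm, never from a script. Its arguments are lists of equal length, an entry for each row: "dr": the turn, a rotation vector about the tool's x, y, z in rad, a list of three; "dp": the shift along the tool's x, y, z in cm, a list of three; "fingers": the gripper's target within -1 to 1 (shut at 1, half-way at 0, fully open at -1). In form: {"dr": [[rx, ry, rz], ...], "dp": [[tx, ty, tz], ...], "fingers": [fingers, ...]}. A call has 1 to 5 rows; each row is the pose to reach, as a shift and turn from the pose measured when the call began, along the tool's axes at that moment; what a row does not reach only later rows make up. A row lasts 1/10 s, in which the tool goes at most 50 mm and 8.59 degrees, less where a joint would pass 70% of its speed; a pose out of reach is approached as far as the arm can. A call with a gripper value outside its range is refused whole. The fingers move at their own pace and stop on an object; "squeeze" is the grip in N (left out, the last holds). Time passes only in rows, so rows that repeat a pose let the fingers close. It gives the time, the measured TCP pose, the force and the opening at its end, in the units of the state.
- ctrl.get_state(): the state, without advancing time (a new reading comes with each control period).
- ctrl.grab_frame(name): name is "scene" or "side" or "wrist"; returns a dict with "pixels" (384x512x3 uint8, blue, green, red), "fx", "fy", "cx", "cy" (pixels), "extrinsics" (4x4, takes a point from camera to world coordinates); the wrist camera has in their place "mount" (4x4, takes a point from camera to tool coordinates, whose origin is the TCP and whose axes are the tool frame's). Camera axes: x right, y down, z forward; pixel columns grow to the right and rows downward; lengths in m; the calibration is good to about 2 mm. A picture is of the moment at which its call begins: read the wrist's pose just before it. There is no depth.
- ctrl.sign_off(): hands the job in, once; it reports no verdict.
The state is a dict: "t": time; "joints": joint angles; "joint_velocities": joint speeds; "effort": joint torques, N m; "tcp_pos": TCP position; "eef_rot": TCP orientation; "wrist_force": force on the tool from outside, world axes, zero at the start; "ft_torque": the same for the moment, N m; "width": opening from 0.0 (shut) to 1.0 (fully open).
Only numpy, scipy, OpenCV 4.12 (cv2) and the standard library are available. Lean on these libraries where they do the work, as an engineer would, in place of code of your own. Each camera call takes 0.05 s, during which the arm holds its last target. There are 200 camera calls.

TASK

A drip pan with an arched handle is parked on top of the small parts bin. Lift it by its handle and set it down flat on the stand top beside the bin; then push the bin's sprung flap inwards with the hand, hold it open like that while you take the short locating pin from behind it, and lay the pin in the pan without dropping it. At the end the flap must have sprung shut, and the other things must be left where they are.

Things in the scene. Friction and masses are not known exactly. Their poses are not given: they have to be found in the camera images.
- bin: Grey metal parts bin, black floor, clear front pane, fixed to the stand. Origin: centre of underside, z up, front faces its -x. Outside 68 mm (x) by 148 mm (y), plus screw tabs 3 mm high out to y = +-93. Inside 60 x 140 mm (x -30 to 30, y -70 to 70), inner floor at z = 3. Front and back walls 4 mm thick, 72 mm high; rubber rails on the side walls reach z = 77. A level clear flap closes its mouth.
- flap (a joint): Clear plastic flap in the bin's mouth, 57 x 136 x 3 mm, steel edge strip. 0 = shut, level; grows to 1.3 rad as its front edge is pushed DOWN into the bin. A spring shuts it: 1 N on the edge starts it, 2 N holds it at 1 rad. Fingers put straight down over the pin push it in; it then leans on their back (+x side). At 0.9 rad its edge is 45 mm below and 36 mm before the hinge, just above the pin.
- flap_hinge (a point): Point on the flap's hinge line, mid-length: at x = +30 mm, y = 0, z = 71 mm of the bin.
- flap_edge (a point): Middle of the flap's free (front) edge; moves with the flap, 58 mm from the hinge line.
- pan: Open drip pan of bare steel, 100 mm (its x) by 160 mm (its y), rim 22 mm high, walls and floor 3 mm, 0.2 to 0.42 kg, fixed arched handle of 9 mm round bar standing along its y over x = 0. Origin: centre of underside, z up. It starts on the bin's rails (underside z = 77 mm), long side along the bin's. The floor is free either side of the handle, best for the pin around x = +-28, y = 0 mm.
- pan_handle (a point): Middle of the straight level part of the pan's handle, on the bar's axis, 72 mm above the pan's underside. The bar runs along the pan's y, straight for 62 mm either side of this point; 9 mm thick. Free flat room for the pan, long side along y: to the right (-y) of the bin, centre around x = 475 mm and 180 mm to the right of the bin's centre or a little more; y at most -125 mm.
- pin: Short plain steel locating pin standing on its flat foot, 14 mm diameter, 18 mm high; the lower 11 mm are straight, above that it tapers to a blunt bullet nose 7 mm wide. Origin: centre of its foot, z along its axis. 30 g. It starts upright on the bin's inner floor, about 18 mm behind the inside of the front wall, within 15 mm of mid-length, seen through the clear flap and pane.
- oil_can: Pump oiler with long spout, 62 x 77 x 152 mm, at the back of the stand top; to be left alone. Origin: underside.
- tape_roll: Roll of masking tape lying flat, 72 mm wide, 19 mm high; to be left alone. Origin: centre of its underside.
- tool_holder: Upright cast tool holder, 73 x 88 x 105 mm; to be left alone. Origin: underside.
- hex_key: Hex key, 39 x 114 x 10 mm; to be left alone. Origin: underside.
- center_punch: Centre punch, 10 mm thick, 105 mm long, at the front right; to be left alone. Origin: underside.
- tool_bit: Square lathe tool bit, 10 x 85 x 10 mm, at the front right; to be left alone. Origin: underside.

How it is judged:
On the way, in this order (a step that is already met when the one before it is completed fails the run):
1. the pan stands flat on the stand top, released, with the pin still in the bin (height (world z) of pan between -0.004 and 0.006 m and angle between pan's own z axis and vertical below 0.06 rad and contact force between the fingers and pan below 0.1 N and linear speed of pan below 0.03 m/s and z of pin in the frame of bin below 0.02 m), for 0.2 s.
2. the pin is gripped inside the bin while the flap is held open (value of joint flap above 0.4 rad and contact force between the fingers and pin above 1 N and z of pin in the frame of bin below 0.05 m), for 0.1 s.
3. the pin lies in the pan (x of pin in the frame of pan between -0.048 and 0.048 m and y of pin in the frame of pan between -0.078 and 0.078 m and z of pin in the frame of pan between -0.002 and 0.016 m), for 0.2 s.
At the end, for the whole second after the job is handed in: The pan stands flat on the stand top (underside within 6 mm of it, tilt under 0.06 rad), not leaning on the bin; the pin lies at rest on the pan's floor, inside its walls; the flap is shut (under 0.08 rad); both are at rest (all of step 3 and height (world z) of pan between -0.004 and 0.006 m and angle between pan's own z axis and vertical below 0.06 rad and value of joint flap below 0.08 rad and linear speed of each of pin, pan below 0.02 m/s and contact force between pan and bin below 0.1 N); the robot touches nothing.
It fails at once if the pin or the pan is dropped or thrown (faster than 0.9 m/s when not held) ((linear speed of pin above 0.9 m/s and contact force between the fingers and pin below 0.1 N) or (linear speed of pan above 0.9 m/s and contact force between the fingers and pan below 0.1 N)).
It fails at once if a bystander is shifted more than 30 mm (distance of any of oil_can, tape_roll, tool_holder, hex_key, center_punch, tool_bit from where it was at the start of the episode above 0.03 m).
It also fails if it takes over 72 s, if anything falls off the work surface, if the arm or the gripper's body presses on something with over 40 N, if the wrist force passes 120 N, or if a joint passes its speed limit or range.

## Working session

There is one attempt and no reset: what is moved stays moved. The work goes in short steps, Python scripts to look and compute and a tool call to move; the robot and the scene stay as the last step left them, time stands still between calls to the robot, and variables do not carry over. Pictures are saved under pics/ and viewed, about 8 in all and at most 12, crops included, and the job is handed in when it is done.

Besides the shell and the picture viewer there is one more tool, called after "Request:" as name(argument=value, ...) on one line, values as JSON. move_arm: Moves the arm, as the interface text tells. Its arguments: {"type":"object","properties":{"dr":{"type":"array","items":{"type":"array","items":{"type":"number"}}},"dp":{"type":"array","items":{"type":"array","items":{"type":"number"}}},"fingers":{"type":"array","items":{"type":"number"}},"squeeze":{"type":"number"}},"required":["dr","dp","fingers"]}

```bash
mkdir -p pics
python3 - <<'E'
from cell import ctrl
import cv2,numpy as np
s=ctrl.get_state();print(s, ctrl.grasp_offset)
for n in("scene","side","wrist"):
    f=ctrl.grab_frame(n);cv2.imwrite(f"pics/{n}0.png",f["pixels"])
    print(n,f["fx"],f["fy"],f["cx"],f["cy"]);print(np.round(f.get("extrinsics",f.get("mount")),4).tolist())
a=cv2.imread("pics/scene0.png");b=cv2.imread("pics/side0.png")
cv2.imwrite("pics/both0.png",cv2.resize(np.vstack([a,b]),None,fx=.78,fy=.78))
E
```

```text
{'t': 0.0, 'joints': array([ 1.14837699e+00,  3.00466864e-01,  1.52155312e+00,  1.27512792e-05,
        1.32071245e+00, -6.65996539e-02]), 'joint_velocities': array([-0.00085231, -0.00097052,  0.00200192,  0.00015864, -0.00066265,
        0.00016603]), 'effort': array([ 2.54308634e-04, -5.31803405e+01, -3.52740884e+01,  7.08354078e-02,
        2.43672665e-02, -8.86278963e-05]), 'tcp_pos': array([0.19149222, 0.51531627, 0.20490049]), 'eef_rot': array([ 0.58079856,  0.40327279, -0.40396819, -0.58039107]), 'wrist_force': array([-0.18342404, -0.09857129,  1.06986548]), 'ft_torque': array([-0.00093085, -0.0275256 ,  0.0399284 ]), 'width': 0.9983312238868953} -0.0188
scene 466.9218186699202 466.9218186699202 257.0405198948762 196.1580765741427
[[0.4899, -0.4452, 0.7495, -0.2865], [-0.8716, -0.2339, 0.4308, -0.5378], [-0.0165, -0.8643, -0.5026, 0.6401], [0.0, 0.0, 0.0, 1.0]]
side 365.8059219891323 365.8059219891323 255.21644748955802 195.50807729683316
[[-0.9339, -0.2259, 0.277, 0.2668], [-0.3569, 0.6323, -0.6877, 0.5544], [-0.0198, -0.7411, -0.6711, 0.7162], [0.0, 0.0, 0.0, 1.0]]
wrist 333.71130299892417 333.71130299892417 250.7996730040084 194.29758232413886
[[1.0, 0.0006, 0.0009, 0.0015], [-0.0007, -0.2895, 0.9572, -0.1783], [0.0008, -0.9572, -0.2895, 0.0844], [0.0, 0.0, 0.0, 1.0]]
```

View pics/scene0.png

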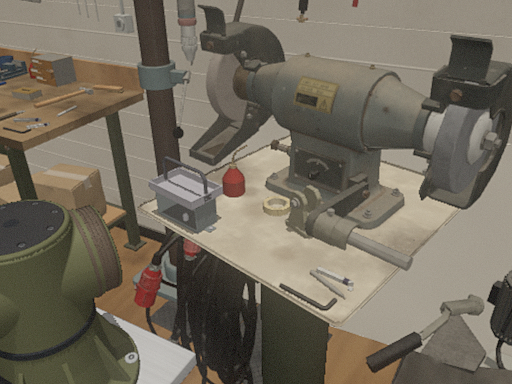

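View pics/side0.png

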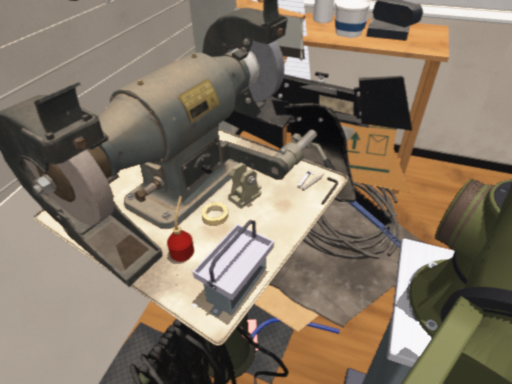

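The scene view shows the pan on the bin around (187,195), and the side view shows it around (233,262). I'll enlarge both to read the handle pixels.

Run:
```python
import cv2,numpy as np
a=cv2.imread("pics/scene0.png")[145:245,140:240];b=cv2.imread("pics/side0.png")[210:310,185:285]
o=[cv2.resize(x,(400,400),interpolation=cv2.INTER_CUBIC) for x in(a,b)]
for im,(x0,y0) in zip(o,((140,145),(185,210))):
    for k in range(0,100,20):
        cv2.putText(im,str(x0+k),(k*4,10),0,.35,(0,0,255));cv2.putText(im,str(y0+k),(0,k*4+4),0,.35,(0,0,255))
        cv2.line(im,(k*4,0),(k*4,400),(0,0,255),1) if 0 else [cv2.circle(im,(k*4,j*4),1,(0,0,255),-1) for j in range(0,100,20)]
cv2.imwrite("pics/crop0.png",np.hstack(o))
```

```text
(no output)
```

View pics/crop0.png

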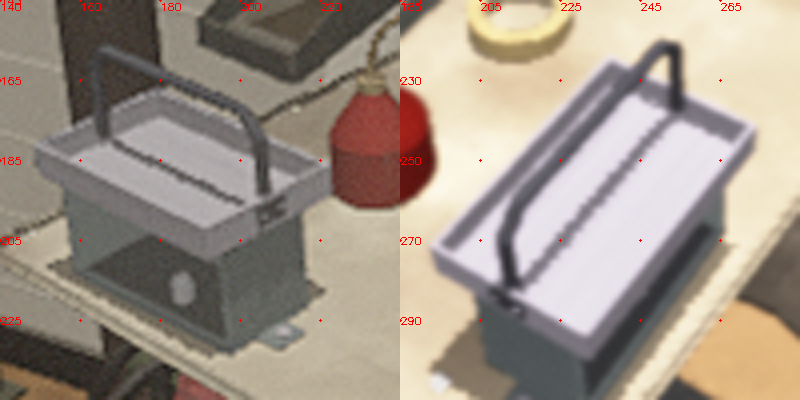

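```bash
cat > h.py <<'E'
from cell import ctrl
import cv2,numpy as np
from scipy.spatial.transform import Rotation as R
def cast(f,px,z,T=None):
    T=f["extrinsics"] if T is None else T
    px=np.atleast_2d(np.array(px,float))
    d=np.c_[(px[:,0]-f["cx"])/f["fx"],(px[:,1]-f["cy"])/f["fy"],np.ones(len(px))]@T[:3,:3].T
    o=T[:3,3]; return o+d*((z-o[2])/d[:,2:])
def wrist():
    s=ctrl.get_state();f=ctrl.grab_frame("wrist")
    W=np.eye(4);W[:3,:3]=R.from_quat(s["eef_rot"]).as_matrix();W[:3,3]=s["tcp_pos"]
    return s,f,W@f["mount"]
def proj(f,T,P):
    c=(np.atleast_2d(P)-T[:3,3])@T[:3,:3]
    return np.c_[f["cx"]+f["fx"]*c[:,0]/c[:,2],f["cy"]+f["fy"]*c[:,1]/c[:,2]]
def delta(goal,Rg=None):
    "dp(cm), dr in tool axes"
    s=ctrl.get_state();M=R.from_quat(s["eef_rot"])
    dp=M.inv().apply(np.array(goal)-s["tcp_pos"])*100
    dr=(M.inv()*R.from_matrix(Rg)).as_rotvec() if Rg is not None else None
    return np.round(dp,2),None if dr is None else np.round(dr,3)
E
python3 - <<'E'
from h import *
np.set_printoptions(precision=4,suppress=True)
a=ctrl.grab_frame("scene");b=ctrl.grab_frame("side")
print(cast(a,[(167,157.5),(202.5,170)],.149));print(cast(b,[(248.7,222),(213,261)],.149))
print(cast(a,[(149,183.7),(193,208.5),(222,187),(179,168)],.099))
print(cast(b,[(230,297.5),(273,242),(238,225.5),(193.2,271)],.099))
print("pin",cast(a,[(185.5,217.5)],.012))
s=ctrl.get_state();print(R.from_quat(s["eef_rot"]).as_matrix())
E
```

```text
[[0.5076 0.1717 0.149 ]
 [0.4923 0.0547 0.149 ]]
[[0.4839 0.0569 0.149 ]
 [0.5104 0.1771 0.149 ]]
[[0.4505 0.1886 0.099 ]
 [0.407  0.025  0.099 ]
 [0.5193 0.0216 0.099 ]
 [0.5527 0.1759 0.099 ]]
[[0.4628 0.2116 0.099 ]
 [0.4302 0.0513 0.099 ]
 [0.5221 0.0317 0.099 ]
 [0.5591 0.1809 0.099 ]]
pin [[0.4748 0.1066 0.012 ]]
[[ 0.3483 -0.0002 -0.9374]
 [ 0.9374 -0.0004  0.3483]
 [-0.0005 -1.      0.0001]]
```

Run:
```python
from h import *
np.set_printoptions(precision=3,suppress=True)
a=ctrl.grab_frame("scene");b=ctrl.grab_frame("side")
print("hex,punch,bit,tape,holder,can",cast(a,[(283,287),(333,305),(312,270),(345,297),(276,206),(300,232),(234,193)],.005))
print("tape,holder,can,edge",cast(b,[(214,215),(250,198),(180,255),(350,180),(290,265)],.005))
al=-.21;Rg=np.array([[np.cos(al),0,-np.sin(al)],[np.sin(al),0,np.cos(al)],[0,-1,0]])
print(np.linalg.det(Rg),delta((.497,.114,.27),Rg))
```

```text
hex,punch,bit,tape,holder,can [[ 0.366 -0.219  0.005]
 [ 0.365 -0.327  0.005]
 [ 0.443 -0.249  0.005]
 [ 0.397 -0.34   0.005]
 [ 0.639 -0.062  0.005]
 [ 0.56  -0.167  0.005]
 [ 0.646  0.071  0.005]]
tape,holder,can,edge [[ 0.638 -0.062  0.005]
 [ 0.571 -0.159  0.005]
 [ 0.657  0.093  0.005]
 [ 0.316 -0.336  0.005]
 [ 0.394  0.029  0.005]]
1.0 (array([-27.  ,  -6.46, -42.62]), array([ 0.   ,  1.425, -0.   ]))
```

Request:
move_arm(dr=[[0,0.14,0],[0,0.28,0],[0,0.42,0],[0,0.56,0],[0,0.7,0]], dp=[[-2,-2.5,-3],[-4,-5,-6.5],[-6.5,-6.5,-10.5],[-9,-6.5,-14.5],[-12,-6.5,-18.5]], fingers=[-1,-1,-1,-1,-1])

```text
t: 0.85
tcp_pos: [0.324, 0.3372, 0.2708]
eef_rot: [-0.684, -0.179, 0.178, 0.684]
wrist_force: [1.9, 0.3, 0.8]
width: 0.999
```

Run:
```python
from h import *
al=-.21;Rg=np.array([[np.cos(al),0,-np.sin(al)],[np.sin(al),0,np.cos(al)],[0,-1,0]])
print(ctrl.get_state()["tcp_pos"],delta((.497,.114,.27),Rg))
```

```text
[0.32403291 0.33722302 0.27080289] (array([  4.21,   0.08, -27.92]), array([-0.   ,  0.72 ,  0.001]))
```

Request:
move_arm(dr=[[0,0.14,0],[0,0.28,0],[0,0.42,0],[0,0.56,0],[0,0.7,0]], dp=[[0.7,0,-4.5],[1.5,0,-9],[2.2,0,-13.5],[3,0,-18],[3.5,0,-22.5]], fingers=[-1,-1,-1,-1,-1])

```text
t: 1.35
tcp_pos: [0.4653, 0.1562, 0.2709]
eef_rot: [-0.703, 0.069, -0.07, 0.704]
wrist_force: [0.4, 0.9, -1.0]
width: 0.999
```

Run:
```python
from h import *
al=-.21;Rg=np.array([[np.cos(al),0,-np.sin(al)],[np.sin(al),0,np.cos(al)],[0,-1,0]])
print(ctrl.get_state()["tcp_pos"],delta((.497,.114,.27),Rg))
```

```text
[0.46534286 0.15620966 0.27094489] (array([ 3.93,  0.1 , -3.52]), array([-0.001,  0.014,  0.001]))
```

Request:
move_arm(dr=[[0,0.01,0],[0,0.01,0],[0,0.01,0]], dp=[[3,0,-2.5],[3.9,0,-3.5],[3.9,0,-3.5]], fingers=[-0.2,-0.2,-0.2])

```text
t: 1.65
tcp_pos: [0.4971, 0.1133, 0.2706]
eef_rot: [-0.703, 0.073, -0.073, 0.703]
wrist_force: [0.1, -0.2, 0.2]
width: 0.787
```

Run:
```python
from h import *
s,f,T=wrist();print(s["tcp_pos"],s["width"])
cv2.imwrite("pics/w1.png",f["pixels"]);np.savez("w1.npz",T=T)
print(proj(f,T,[(.497,.114,.149)]))
```

```text
[0.49710572 0.11327531 0.27058947] 0.7868246902295591
[[249.6705116  189.34537878]]
```

View pics/w1.png

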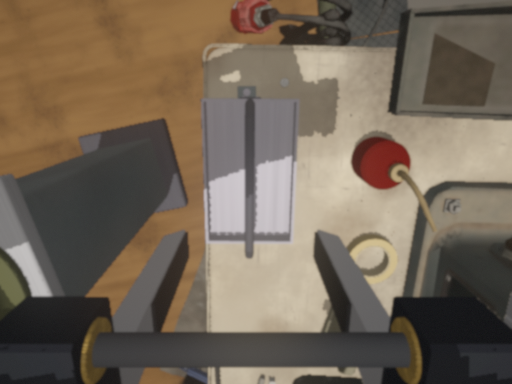

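Wrist view: pan rim corners are about (203,99), (297,99), (292,241) and (209,241). The handle bar runs at column ~249–250 from row ~95 to 257, well aligned with the jaws.

Run:
```python
from h import *
np.set_printoptions(precision=4,suppress=True)
f=ctrl.grab_frame("wrist");T=np.load("w1.npz")["T"]
c=cast(f,[(203,99),(297,99),(292,241),(209,241)],.099);print(c,c.mean(0))
b=cast(f,[(250,110),(249.5,240)],.149);print(b,b.mean(0))
print(np.linalg.norm(c[0]-c[1]),np.linalg.norm(c[2]-c[3]),np.linalg.norm(c[0]-c[3]))
print("screw tab",cast(f,[(247,91)],.003))
m=c.mean(0);print(delta((m[0],m[1],.132)))
```

```text
Traceback (most recent call last):
  File "h.py", line 5, in cast
    T=f["extrinsics"] if T is None else T
      ~^^^^^^^^^^^^^^
KeyError: 'extrinsics'
```

Run:
```python
from h import *
np.set_printoptions(precision=4,suppress=True)
f=ctrl.grab_frame("wrist");T=np.load("w1.npz")["T"]
c=cast(f,[(203,99),(297,99),(292,241),(209,241)],.099,T);print(c,c.mean(0))
b=cast(f,[(250,110),(249.5,240)],.149,T);print(b,b.mean(0))
print(np.linalg.norm(c[0]-c[1]),np.linalg.norm(c[2]-c[3]),np.linalg.norm(c[0]-c[3]))
print("screw tab",cast(f,[(247,91)],.003,T))
m=c.mean(0);print(delta((m[0],m[1],.132)))
```

```text
[[0.4674 0.2024 0.099 ]
 [0.5602 0.183  0.099 ]
 [0.5286 0.0301 0.099 ]
 [0.4357 0.0496 0.099 ]] [0.498  0.1163 0.099 ]
[[0.5121 0.1843 0.149 ]
 [0.4862 0.0636 0.149 ]] [0.4992 0.124  0.149 ]
0.09478702797624904 0.09488520091638909 0.15610006952926594
screw tab [[0.5116 0.2018 0.003 ]]
(array([ 0.16, 13.9 ,  0.11]), None)
```

Request:
move_arm(dr=[[0,0,0],[0,0,0],[0,0,0],[0,0,0],[0,0,0]], dp=[[0.2,4,0.2],[0.2,8,0.3],[0.2,11.5,0.3],[0.2,13.8,0.3],[0.2,13.8,0.3]], fingers=[-0.2,-0.2,-0.2,-0.2,-0.2], squeeze=45)

```text
t: 2.3
tcp_pos: [0.4968, 0.1191, 0.1307]
eef_rot: [0.704, -0.073, 0.07, -0.703]
wrist_force: [1.1, 0.3, 0.6]
width: 0.598
```

Request:
move_arm(dr=[[0,0,0],[0,0,0],[0,0,0],[0,0,0],[0,0,0]], dp=[[0,0,0],[0,0,0],[0,0,0],[0,0,0],[0,0,0]], fingers=[1,1,1,1,1])

```text
t: 2.8
tcp_pos: [0.497, 0.1191, 0.1311]
eef_rot: [0.703, -0.073, 0.071, -0.703]
wrist_force: [-0.1, -0.1, 0.2]
width: 0.209
```

Request:
move_arm(dr=[[0,0,0],[0,0,0],[0,0,0],[0,0,0],[0,0,0]], dp=[[0,0,0],[0,0,0],[0,0,0],[0,-0.3,0],[0,-1,0]], fingers=[1,1,1,1,1])

```text
t: 3.3
tcp_pos: [0.4966, 0.119, 0.1407]
eef_rot: [0.704, -0.073, 0.07, -0.703]
wrist_force: [-0.4, 0.3, -3.9]
width: 0.078
```

Request:
move_arm(dr=[[0,0,0],[0,0,0],[0,0,0]], dp=[[0,-2,0],[0,-4,0],[0,-5,0]], fingers=[1,1,1])

```text
t: 3.6
tcp_pos: [0.4973, 0.1191, 0.1925]
eef_rot: [-0.703, 0.072, -0.071, 0.703]
wrist_force: [-0.1, 0.5, -4.2]
width: 0.081
```

Run:
```python
from h import *
Rg=np.array([[1,0,0],[0,0,1],[0,-1,0.]])
s=ctrl.get_state();print(s["width"],s["wrist_force"],delta((.475,-.075,.19),Rg))
```

```text
0.08141354699852957 [-0.09877415  0.54406007 -4.1634756 ] (array([  1.72,   0.25, -19.46]), array([-0.   , -0.203, -0.003]))
```

Request:
move_arm(dr=[[0,-0.04,0],[0,-0.08,0],[0,-0.12,0],[0,-0.16,0],[0,-0.2,0]], dp=[[0.3,0,-3],[0.7,0,-7],[1,0,-11],[1.4,0,-15],[1.7,0,-18]], fingers=[1,1,1,1,1])

```text
t: 4.1
tcp_pos: [0.4771, -0.0626, 0.1924]
eef_rot: [-0.707, 0.002, 0.0, 0.707]
wrist_force: [1.0, 1.5, -2.8]
width: 0.081
```

Request:
move_arm(dr=[[0,0,0],[0,0,0],[0,0,0]], dp=[[0,1,-1],[0,3,-1.5],[0,5,-1.5]], fingers=[1,1,1])

```text
t: 4.4
tcp_pos: [0.4768, -0.0779, 0.1413]
eef_rot: [-0.707, 0.002, -0.0, 0.707]
wrist_force: [0.0, -0.5, -3.7]
width: 0.083
```

Run:
```python
from h import *
Rg=np.array([[1,0,0],[0,0,1],[0,-1,0.]])
s=ctrl.get_state();print(s["width"],s["wrist_force"],delta((.475,-.075,.06),Rg))
o=[ctrl.grab_frame(n)["pixels"] for n in("scene","side")]
cv2.imwrite("pics/p2.png",np.hstack([cv2.resize(o[0][130:330,130:330],(400,400)),cv2.resize(o[1][130:330,150:350],(400,400))]))
```

```text
0.08281720806327854 [ 0.03646488 -0.54767266 -3.67823578] (array([-0.16,  8.13,  0.29]), array([-0.   , -0.004, -0.003]))
```

View pics/p2.png

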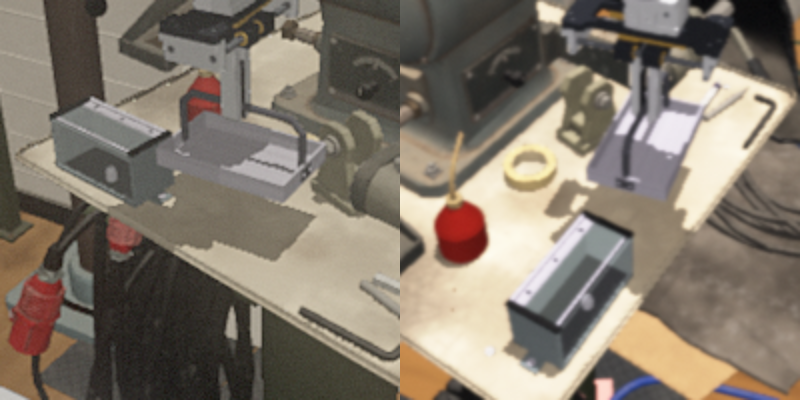

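The pan hangs level beside the bin (left crop around (245,155)) and the place under it is clear. Lowering.

Request:
move_arm(dr=[[0,0,0],[0,0,0],[0,0,0],[0,0,0],[0,0,0]], dp=[[0,3,0],[0,6,0],[0,7.7,0],[0,8,0],[0,8.1,0]], fingers=[1,1,1,1,1])

```text
t: 5.0
tcp_pos: [0.4754, -0.0766, 0.0594]
eef_rot: [-0.707, 0.003, 0.002, 0.708]
wrist_force: [-0.0, 0.0, -3.6]
width: 0.08
```

Request:
move_arm(dr=[[0,0,0],[0,0,0],[0,0,0]], dp=[[0,0.2,0],[0,0.4,0],[0,0.4,0]], fingers=[1,1,1])

```text
t: 5.3
tcp_pos: [0.4756, -0.0766, 0.0558]
eef_rot: [-0.707, 0.003, 0.002, 0.708]
wrist_force: [0.4, -0.1, -3.6]
width: 0.08
```

Request:
move_arm(dr=[[0,0,0],[0,0,0],[0,0,0]], dp=[[0,0.1,0],[0,0.2,0],[0,0.2,0]], fingers=[1,1,1])

```text
t: 5.6
tcp_pos: [0.4756, -0.0766, 0.0542]
eef_rot: [-0.707, 0.003, 0.002, 0.708]
wrist_force: [-3.3, 0.2, 5.2]
width: 0.079
```

Request:
move_arm(dr=[[0,0,0],[0,0,0],[0,0,0],[0,0,0],[0,0,0]], dp=[[0,0,0],[0,0,0],[0,0,0],[0,0,0],[0,0,0]], fingers=[0.7,0.5,0.3,0.3,0.3])

```text
t: 6.1
tcp_pos: [0.4756, -0.0766, 0.0543]
eef_rot: [-0.707, 0.003, 0.001, 0.708]
wrist_force: [0.0, 0.6, 0.7]
width: 0.348
```

Request:
move_arm(dr=[[0,0,0],[0,0,0],[0,0,0],[0,0,0],[0,0,0]], dp=[[0,-2,0],[0,-5,0],[0,-9,0],[0,-13,0],[0,-16,0]], fingers=[0.3,0.3,0.3,0.3,0.3])

```text
t: 6.6
tcp_pos: [0.4769, -0.0768, 0.2168]
eef_rot: [-0.707, 0.002, 0.001, 0.707]
wrist_force: [0.3, -0.9, -0.4]
width: 0.351
```

Run:
```python
from h import *
# over bin, tool x along bin y. candidates
s=ctrl.get_state();print(s["tcp_pos"],s["joints"],s["width"])
y=-.204
for al in(y+np.pi/2,y-np.pi/2):
    Rg=np.array([[np.cos(al),0,-np.sin(al)],[np.sin(al),0,np.cos(al)],[0,-1,0]])
    print(al,delta((.475,.117,.22),Rg))
```

```text
[ 0.47686464 -0.07684591  0.21678665] [-2.35404797e-01  1.43262139e-01  1.68532268e+00 -3.97700330e-04
  1.31749307e+00 -2.33095776e-01] 0.35068915662787775
1.3667963267948966 (array([-0.23, -0.31, 19.38]), array([-0.004, -1.369, -0.003]))
-1.7747963267948965 (array([-0.23, -0.31, 19.38]), array([ 0.003,  1.773, -0.004]))
```

Request:
move_arm(dr=[[0,-0.14,0],[0,-0.28,0],[0,-0.42,0],[0,-0.56,0],[0,-0.7,0]], dp=[[0,-1,2],[0,-1,5],[0,-1,8],[0,-1,11],[0,-1,14]], fingers=[0.3,0.3,0.3,0.3,0.3])

```text
t: 7.1
tcp_pos: [0.4771, 0.0643, 0.2269]
eef_rot: [-0.663, -0.242, 0.245, 0.665]
wrist_force: [-0.6, 0.3, 0.4]
width: 0.352
```

Run:
```python
from h import *
al=-.204+np.pi/2
Rg=np.array([[np.cos(al),0,-np.sin(al)],[np.sin(al),0,np.cos(al)],[0,-1,0]])
print(delta((.475,.117,.22),Rg))
```

```text
(array([3.25, 0.7 , 4.15]), array([-0.004, -0.663, -0.002]))
```

Request:
move_arm(dr=[[0,-0.14,0],[0,-0.28,0],[0,-0.42,0],[0,-0.56,0],[0,-0.66,0]], dp=[[1,0.4,1.2],[2,0.6,2.4],[3,0.6,3.6],[3.2,0.6,4.1],[3.2,0.6,4.1]], fingers=[0.3,0.3,0.3,0.3,0.3])

```text
t: 7.6
tcp_pos: [0.4747, 0.117, 0.2209]
eef_rot: [-0.546, -0.446, 0.448, 0.549]
wrist_force: [-0.0, 0.4, 0.5]
width: 0.355
```

Run:
```python
from h import *
s,f,T=wrist();print(s["tcp_pos"],s["width"])
cv2.imwrite("pics/w3.png",f["pixels"]);np.savez("w3.npz",T=T)
```

```text
[0.4747275  0.11702597 0.22090008] 0.3545593352612751
```

View pics/w3.png

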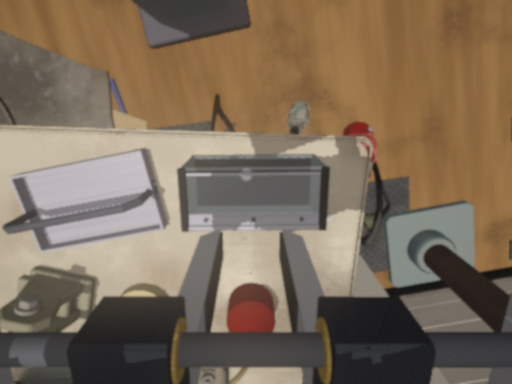

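The pan stands flat at left (85,200). The bin is centred at about (254,193), and the pin shows through the flap near (247,175). One enlarged crop to read exact pixels.

Run:
```python
import cv2
a=cv2.resize(cv2.imread("pics/w3.png")[145:240,170:340],None,fx=4.7,fy=4.7,interpolation=cv2.INTER_CUBIC)
for u in range(180,340,20):
    for v in range(150,240,10): cv2.circle(a,(int((u+.5-170)*4.7),int((v+.5-145)*4.7)),1,(0,0,255),-1)
    cv2.putText(a,str(u),(int((u-170)*4.7),440),0,.4,(0,0,255))
cv2.imwrite("pics/c3.png",a)
```

```text
(no output)
```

View pics/c3.png

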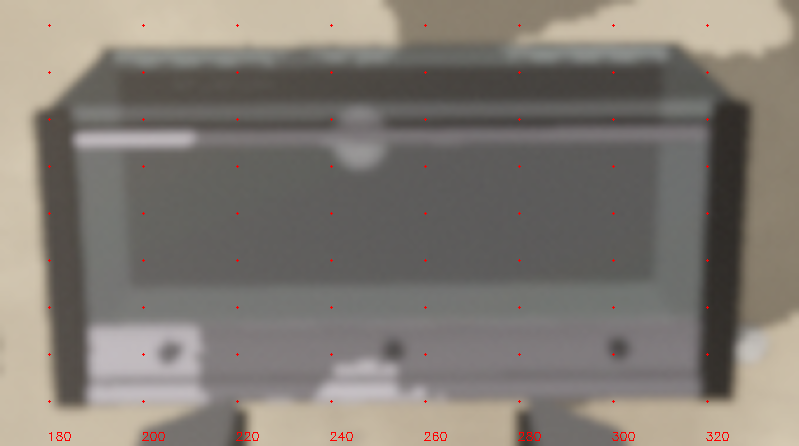

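Run:
```python
from h import *
np.set_printoptions(precision=4,suppress=True)
f=ctrl.grab_frame("wrist");T=np.load("w3.npz")["T"]
q=lambda u,v:(u/4.7+170-.5,v/4.7+145-.5)
c=cast(f,[q(37,113),q(748,104),q(58,404),q(731,398)],.077,T);print(c,c.mean(0))
print(np.linalg.norm(c[0]-c[1]),np.linalg.norm(c[2]-c[3]),np.linalg.norm(c[0]-c[2]),np.linalg.norm(c[1]-c[3]))
d=c[1]-c[0]+c[3]-c[2];d/=np.linalg.norm(d);print("yaw",-np.arctan2(d[0],d[1]))
X=np.array([d[1],-d[0],0]);m=c.mean(0)
for z in(.006,.012,.018):
    p=cast(f,[q(359,137)],z,T)[0];print(z,p,"bin x,y",(p-m)@X,(p-m)@d)
# floor corners (black): z=.003
for t in[(130,283),(655,278)]:
    p=cast(f,[q(*t)],.003,T)[0];print("floor back",(p-m)@X,(p-m)@d)
```

```text
[[0.4472 0.0505 0.077 ]
 [0.4749 0.1969 0.077 ]
 [0.5117 0.0379 0.077 ]
 [0.54   0.1844 0.077 ]] [0.4934 0.1174 0.077 ]
0.14902258406476462 0.14914084580289966 0.06580520738006973 0.06631018568500562
yaw -0.18887930370794215
0.006 [0.4815 0.1113 0.006 ] bin x,y -0.010559940916659558 -0.008207487083732434
0.012 [0.4802 0.1117 0.012 ] bin x,y -0.011948292202672258 -0.00810430852539127
0.018 [0.4788 0.1121 0.018 ] bin x,y -0.013336643488684902 -0.008001129967050108
floor back 0.029272235447692318 -0.06983729391918206
floor back 0.029444697437695906 0.06989670002789805
```

Run:
```python
from h import *
al=-.189+np.pi/2
Rg=np.array([[np.cos(al),0,-np.sin(al)],[np.sin(al),0,np.cos(al)],[0,-1,0]])
print(delta((.480,.1117,.10),Rg))
```

```text
(array([-0.36, 12.09, -0.65]), array([-0.004, -0.016, -0.   ]))
```

Request:
move_arm(dr=[[0,-0.016,0],[-0.004,-0.016,0],[-0.004,-0.016,0],[-0.004,-0.016,0],[-0.004,-0.016,0]], dp=[[-0.3,3,-0.6],[-0.4,7,-0.65],[-0.4,10.5,-0.65],[-0.4,12,-0.65],[-0.4,12,-0.65]], fingers=[0.3,0.3,0.3,0.3,0.3])

```text
t: 8.2
tcp_pos: [0.4788, 0.111, 0.099]
eef_rot: [-0.545, -0.448, 0.451, 0.547]
wrist_force: [-0.3, -0.0, 0.1]
width: 0.351
```

Run:
```python
from h import *
al=-.189+np.pi/2
Rg=np.array([[np.cos(al),0,-np.sin(al)],[np.sin(al),0,np.cos(al)],[0,-1,0]])
print(delta((.480,.1117,.006),Rg))
```

```text
(array([ 0.11,  9.3 , -0.14]), array([-0.004, -0.004, -0.001]))
```

Request:
move_arm(dr=[[0,0,0],[0,0,0],[0,0,0],[0,0,0],[0,0,0]], dp=[[0.1,1.8,-0.1],[0.1,3.2,-0.1],[0.1,4.6,-0.1],[0.1,6,-0.1],[0.1,6.5,-0.1]], fingers=[0.3,0.3,0.3,0.3,0.3], squeeze=15)

```text
t: 8.7
tcp_pos: [0.4801, 0.1117, 0.0343]
eef_rot: [-0.546, -0.448, 0.45, 0.547]
wrist_force: [-0.5, 0.4, 2.6]
width: 0.352
```

Run:
```python
from h import *
al=-.189+np.pi/2
Rg=np.array([[np.cos(al),0,-np.sin(al)],[np.sin(al),0,np.cos(al)],[0,-1,0]])
print(delta((.480,.1117,.006),Rg),ctrl.get_state()["wrist_force"])
f=ctrl.grab_frame("scene")["pixels"];g=ctrl.grab_frame("side")["pixels"]
cv2.imwrite("pics/p4.png",np.hstack([cv2.resize(f[150:250,140:240],(400,400),interpolation=2),cv2.resize(g[210:310,185:285],(400,400),interpolation=2)]))
```

```text
(array([0.01, 2.83, 0.  ]), array([-0.004, -0.006, -0.001])) [-0.50130817  0.39329869  2.63117698]
```

View pics/p4.png

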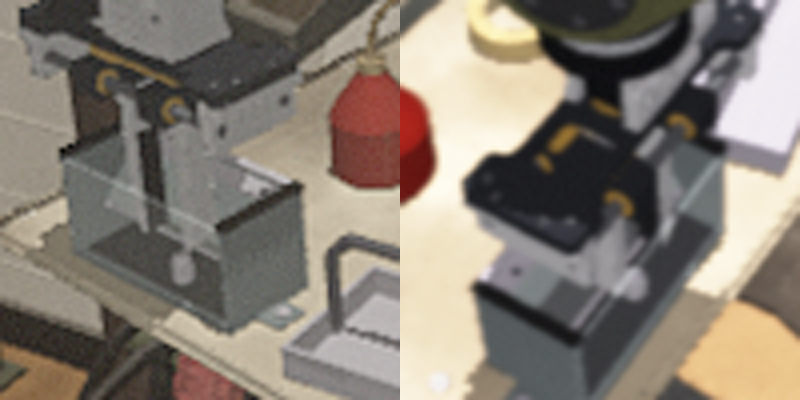

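The flap is pushed in and the fingers are inside the bin, with the pin at left-crop (182,268) below them. Going on down, then gripping.

Request:
move_arm(dr=[[0,0,0],[0,0,0],[0,0,0],[0,0,0],[0,0,0]], dp=[[0,0.7,0],[0,1.4,0],[0,2.1,0],[0,2.7,0],[0,2.8,0]], fingers=[0.3,0.3,0.3,0.3,0.3])

```text
t: 9.3
tcp_pos: [0.4791, 0.1116, 0.0055]
eef_rot: [-0.545, -0.447, 0.451, 0.547]
wrist_force: [-1.7, 0.6, 0.3]
width: 0.351
```

Request:
move_arm(dr=[[0,0,0],[0,0,0],[0,0,0],[0,0,0],[0,0,0]], dp=[[0,0,0],[0,0,0],[0,0,0],[0,0,0],[0,0,0]], fingers=[1,1,1,1,1])

```text
t: 9.8
tcp_pos: [0.4791, 0.1116, 0.0055]
eef_rot: [-0.545, -0.447, 0.451, 0.547]
wrist_force: [-3.1, 1.2, -1.0]
width: 0.133
```

Request:
move_arm(dr=[[0,0,0],[0,0,0],[0,0,0]], dp=[[0,0,0],[0,0,0],[0,0,0]], fingers=[1,1,1])

```text
t: 10.1
tcp_pos: [0.479, 0.1116, 0.0055]
eef_rot: [-0.545, -0.447, 0.451, 0.547]
wrist_force: [-2.8, 1.6, -0.5]
width: 0.131
```

Opening minus the ~1.5 mm offset seen on the handle fits the 14 mm pin. Lifting slowly past the flap.

Request:
move_arm(dr=[[0,0,0],[0,0,0],[0,0,0],[0,0,0],[0,0,0]], dp=[[0,0,0],[0,-1,0],[0,-2.5,0],[0,-4,0],[0,-5.5,0]], fingers=[1,1,1,1,1], squeeze=25)

```text
t: 10.6
tcp_pos: [0.4797, 0.1116, 0.0618]
eef_rot: [-0.545, -0.448, 0.451, 0.547]
wrist_force: [-1.3, 0.2, 0.2]
width: 0.133
```

Request:
move_arm(dr=[[0,0,0],[0,0,0],[0,0,0],[0,0,0],[0,0,0]], dp=[[0,-1.5,0],[0,-4,0],[0,-8,0],[0,-12,0],[0,-12,0]], fingers=[1,1,1,1,1])

```text
t: 11.1
tcp_pos: [0.4826, 0.1119, 0.1877]
eef_rot: [0.547, 0.451, -0.448, -0.545]
wrist_force: [-0.9, 0.0, -1.2]
width: 0.131
```

Run:
```python
from h import *
np.set_printoptions(precision=4,suppress=True)
f=ctrl.grab_frame("wrist");T=np.load("w3.npz")["T"]
print("pan rim from w3",cast(f,[(13,178),(148,150),(165,221),(41,248)],.022,T), "mean",cast(f,[(13,178),(148,150),(165,221),(41,248)],.022,T).mean(0))
s,f,T=wrist();print(s["tcp_pos"],s["width"])
cv2.imwrite("pics/w5.png",f["pixels"]);np.savez("w5.npz",T=T)
Rg=np.array([[0,0,-1],[1,0,0],[0,-1,0.]])
print(delta((.475-.028,-.076,.12),Rg))
```

```text
pan rim from w3 [[ 0.4292 -0.1542  0.022 ]
 [ 0.4289  0.009   0.022 ]
 [ 0.5159  0.0046  0.022 ]
 [ 0.5199 -0.1557  0.022 ]] mean [ 0.4735 -0.0741  0.022 ]
[0.4816 0.1118 0.1847] 0.12962092341106254
(array([-19.06,   6.29,  -0.33]), array([-0.003, -0.194, -0.001]))
```

View pics/w5.png

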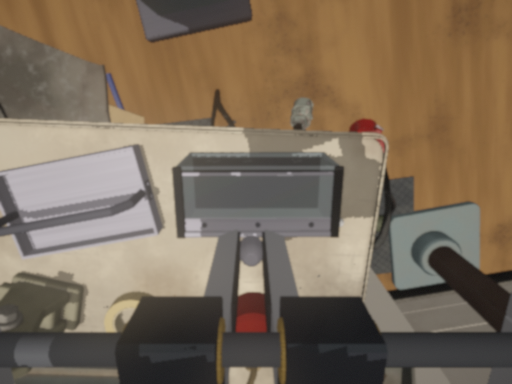

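The pin is held between the fingertips (252,248), the bin's flap has sprung shut, and the pan's centre measures (0.4745, −0.075) with yaw about 0. Carrying the pin to the near side of the handle.

Request:
move_arm(dr=[[0,-0.04,0],[0,-0.08,0],[0,-0.12,0],[0,-0.16,0],[0,-0.19,0]], dp=[[-3,0,0],[-7,0,-0.1],[-11,0,-0.2],[-15,0,-0.3],[-18,1,-0.3]], fingers=[1,1,1,1,1])

```text
t: 11.7
tcp_pos: [0.4484, -0.0675, 0.1726]
eef_rot: [-0.5, -0.498, 0.5, 0.501]
wrist_force: [0.4, 0.6, -1.1]
width: 0.128
```

Run:
```python
from h import *
Rg=np.array([[0,0,-1],[1,0,0],[0,-1,0.]])
print(delta((.446,-.075,.02),Rg))
```

```text
(array([-0.74, 15.26,  0.2 ]), array([-0.002, -0.003, -0.001]))
```

Request:
move_arm(dr=[[0,0,0],[0,0,0],[0,0,0],[0,0,0],[0,0,0]], dp=[[-0.5,3,0.2],[-0.7,6,0.2],[-0.7,10,0.2],[-0.7,13,0.2],[-0.7,15,0.2]], fingers=[1,1,1,1,1])

```text
t: 12.2
tcp_pos: [0.4442, -0.0744, 0.0195]
eef_rot: [-0.499, -0.497, 0.501, 0.502]
wrist_force: [0.0, 0.1, 0.7]
width: 0.131
```

Request:
move_arm(dr=[[0,0,0],[0,0,0],[0,0,0]], dp=[[0,0,0],[0,0,0],[0,0,0]], fingers=[1,1,1])

```text
t: 12.5
tcp_pos: [0.4446, -0.0745, 0.0203]
eef_rot: [-0.5, -0.498, 0.501, 0.502]
wrist_force: [0.2, 0.1, -0.2]
width: 0.136
```

Request:
move_arm(dr=[[0,0,0],[0,0,0],[0,0,0],[0,0,0]], dp=[[0,0.6,0],[0,1.1,0],[0,1.25,0],[0,1.3,0]], fingers=[1,1,1,1])

```text
t: 12.9
tcp_pos: [0.4445, -0.0745, 0.0072]
eef_rot: [-0.5, -0.498, 0.501, 0.502]
wrist_force: [0.7, -0.4, -0.0]
width: 0.133
```

Request:
move_arm(dr=[[0,0,0],[0,0,0],[0,0,0]], dp=[[0,0.05,0],[0,0.1,0],[0,0.1,0]], fingers=[1,1,1])

```text
t: 13.2
tcp_pos: [0.4445, -0.0745, 0.0062]
eef_rot: [-0.5, -0.498, 0.501, 0.502]
wrist_force: [-0.0, -0.3, -0.8]
width: 0.134
```

Request:
move_arm(dr=[[0,0,0],[0,0,0],[0,0,0]], dp=[[0,0.05,0],[0,0.1,0],[0,0.1,0]], fingers=[1,1,1])

```text
t: 13.5
tcp_pos: [0.4446, -0.0745, 0.0054]
eef_rot: [-0.5, -0.498, 0.501, 0.502]
wrist_force: [-1.4, 0.2, 4.9]
width: 0.133
```

Contact is felt (+5 N). Releasing and retreating.

Request:
move_arm(dr=[[0,0,0],[0,0,0],[0,0,0],[0,0,0],[0,0,0]], dp=[[0,0,0],[0,0,0],[0,0,0],[0,0,0],[0,0,0]], fingers=[0.7,0.6,0.4,0.4,0.4])

```text
t: 14.0
tcp_pos: [0.4446, -0.0745, 0.0054]
eef_rot: [-0.5, -0.498, 0.501, 0.502]
wrist_force: [-0.7, 0.7, -0.2]
width: 0.302
```

Request:
move_arm(dr=[[0,0,0],[0,0,0],[0,0,0],[0,0,0],[0,0,0]], dp=[[0,-1,0],[0,-3,0],[0,-7,0],[0,-12,0],[0,-17,0]], fingers=[0.4,0.4,0.4,0.4,0.4])

```text
t: 14.5
tcp_pos: [0.4449, -0.0743, 0.1779]
eef_rot: [-0.5, -0.498, 0.501, 0.502]
wrist_force: [0.9, 0.3, -0.3]
width: 0.299
```

Request:
move_arm(dr=[[0,0,0],[0,0,0],[0,0,0]], dp=[[0,-3,0],[0,-3,0],[0,-3,0]], fingers=[0.4,0.4,0.4])

```text
t: 14.8
tcp_pos: [0.445, -0.0742, 0.2083]
eef_rot: [-0.5, -0.498, 0.5, 0.502]
wrist_force: [0.2, 0.4, -0.6]
width: 0.302
```

Run:
```python
from h import *
s,f,T=wrist();print(s["t"],s["tcp_pos"],s["wrist_force"])
print("expected pin px",proj(f,T,[(.4446,-.0745,.012)]))
cv2.imwrite("pics/w6.png",f["pixels"])
```

```text
14.8 [ 0.44498944 -0.07421303  0.20834713] [ 0.15641223  0.43728971 -0.60747372]
expected pin px [[249.29069887 170.05830022]]
```

View pics/w6.png

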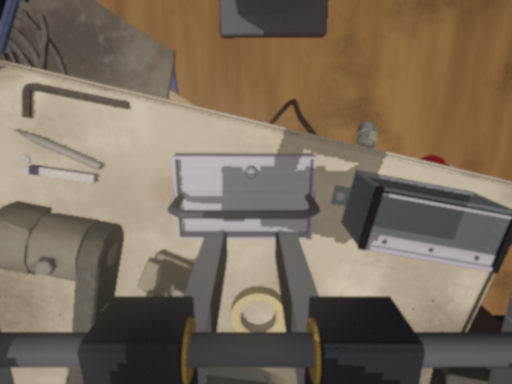

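The pin stands in the pan at (250,172), where expected. The pan is flat and clear of the bin's screw tab, the flap is shut, and the bystanders look undisturbed. Handing in.

```bash
python3 -c "
from cell import ctrl
ctrl.sign_off()"
```

```text
the job is handed in; nothing more can be done
```

The job is done and handed in at about 15 s of the 72 s allowed; the sign-off gives no verdict.

- **Pan:** I lifted it by its handle and set it down flat beside the bin, centred at about (0.4745, −0.075). I released it once the wrist felt about 5 N of contact.
- **Pin:** I pushed the flap in with the fingers and gripped the pin inside the bin. The opening read 12.3 mm, which fits the 14 mm pin because the gripper also read about 1.5 mm under on the 9 mm handle bar. I set the pin upright on the pan floor, releasing only after about 5 N of contact.
- **Last look:** the wrist picture shows the pin standing in the pan at pixel (250,172), against (249,170) expected. The pan is clear of the bin, the flap is shut, the other objects look undisturbed, and the arm is well above everything.
- **Disagreement:** the scene camera put the pin about 5 mm off the wrist camera's position in x and in y. I went with the wrist camera, because the bin's known size matched its measurements.
- **Not measured:** I judged the flap angle and the bystanders' positions by eye from the pictures only.

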